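Read the headspace humidity of a curing canister through its lid port

ROBOT

A 6-joint arm with a two-finger parallel gripper is mounted at the origin on the work surface. World frame = base frame: x ahead of the robot, y to its left, z up, the work surface at z = 0. Lengths are in mm, angles in rad, forces in N, time in s.
With the tool pointing down it reaches from about 350 to 975 mm from the base axis. Payload 4.9 kg.
Tool frame: the origin (TCP) lies at the very end of the fingers, on their centre line; the grasp point (between the pads) lies 19 mm behind it (ctrl.grip_point_offset is the distance from the TCP to the grasp point, in mm); z points along the fingers, y is the line along which they close (so a half turn about z gives the same grasp; the last joint's range is limited). The gripper opens to 85 mm and grips with 20 to 120 N. Pads are 22 mm wide; open, the fingers measure 114 mm over their backs; the gripper's body (76 mm by 85 mm) begins 54 mm behind the grasp point. The pads swing forward as they close: fully open they stand 13 mm farther back than shut.
Start: joints at [-1.247, 0.053, 1.613, -0, 1.476, -0.119], TCP at [267.787, -564.705, 231.304] pointing down, gripper open.
Joint ranges: [-3.01, 3.01], [-1.01, 2.22], [0.06, 2.58], [-1.02, 4.17], [0.09, 2.62], [-3.14, 3.14]. Speed limits (rad/s): [2.57, 2.57, 3.14, 3.14, 3.14, 3.14].

INTERFACE

Orientations are given as a unit quaternion [x, y, z, w].
In Python, from cell import status, vision, order, ctrl gives the robot as it stands.
- The arm moves only by the shell command python3 -m inch 'ROWS' [OPENING] [FORCE]. ROWS is JSON, a list of rows, each an object with "translation": the shift along the world's x, y, z in mm, a list of three; "rot": the turn, a rotation vector about the world's x, y, z in rad, a list of three. In form: [{"translation": [x, y, z], "rot": [wx, wy, wz]}, ...]. A call has 1 to 5 rows; each row is the pose to reach, as a shift and turn from the pose commanded when the call began; what a row does not reach only later rows make up. A row lasts 1/12 s, in which the tool goes at most 41.7 mm and 7.16 degrees, less where a joint would pass 70% of its speed; a pose out of reach is approached as far as the arm can. A call with a gripper value outside its range is refused whole. OPENING is the closure, from -1 (fully open) to 1 (shut), set as the call begins (- or left out, the last holds). The fingers move at their own pace and stop on an object; FORCE is the grip in N (left out, the last holds). Time passes only in rows, so rows that repeat a pose let the fingers close. It gives the time, the measured TCP pose, the force, the opening and the grip force at its end, in the units of the state.
- status.sense(): the state, without advancing time (a new reading comes with each control period).
- vision.camera(name): name is "scene" or "top" or "wrist"; returns the picture (384x512x3 uint8, blue, green, red); there is no depth.
- vision.camera_model(name): a dict with "fx", "fy", "cx", "cy" (pixels), "cam_to_world" (4x4, takes a point from camera to world coordinates). Camera axes: x right, y up, looking along -z (the intrinsics and any distortion apply to the point x, -y, -z); pixel columns grow to the right and rows downward; lengths in mm; the calibration is good to about 2 mm. A picture is of the moment at which its call begins: read the wrist's pose just before it. camera_model takes no time and is no camera call; for the wrist camera it gives the pose at the moment of the call.
- order.finish_job(): hands the job in; it is judged then, once.
The state is a dict: "time": time; "joints": joint angles; "dq": joint speeds; "joint_torque": joint torques, N m; "eef_pos": TCP position; "tcp_rot": TCP orientation; "contact_force": force on the tool from outside, world axes, zero at the start; "wrist_torque": the same for the moment, N m; "grip_width": opening from 0.0 (shut) to 1.0 (fully open); "gripper_force": force on a finger pad.
Only numpy, scipy, OpenCV 4.12 (cv2) and the standard library are available. Lean on these libraries where they do the work, as an engineer would, in place of code of your own. Each camera call takes 0.05 s, during which the arm holds its last target. There are 200 camera calls.

TASK

Take the white plug out of the port in the steel canister's lid and leave it lying in the steel bowl. Then lift the humidity probe out of its stand and lower its stem straight down through the open port until the black depth band on the stem is level with the port's mouth, never letting the probe touch the port or any other part of the canister, since a touch spoils the reading. Keep it there, upright, still and centred in the port; the job ends with the robot holding it like that, and the jar, the paper tub and the herb grinder on the bench are left where they stand.

Things in the scene. Friction and masses are not known exactly. Their poses are not given: they have to be found in the camera images.
- canister: Round steel canister, heavy, fixed, 130 mm across; lid 106 mm above the bench, clamp band 141 mm across with a lever out to 85 mm on its +x side. Mid-lid port: tube 31 mm across, top flange 50.5 mm across, 6.5 mm thick, its top 130 mm above the bench. The black disc on the lid, 22 mm across, 42 mm off the axis, is a vent, no port. Origin: centre of underside, z up along the port's axis.
- port (a point): Centre of the port's mouth: on the canister's axis, at the top face of the flange, 130 mm above the bench. z up. The bore below is straight, 26 mm across and 30 mm deep, and opens into the hollow canister (inner floor 126 mm below the mouth). At the start the plug closes it.
- plug: White silicone plug, 50 mm tall, about 45 g: foot 23 mm across, 14 mm long, loose in the bore, held by weight alone; disc 42 mm across, 6 mm thick, resting on the flange; knob 24 mm across, 30 mm tall, to grip. Origin: centre of the foot's underside (14 mm below the port's mouth at the start), z up; knob from z = 20 to 50 mm.
- bowl: Round open bowl of plain stainless steel, 130 mm across the rim, 45 mm high, wall 3 mm, inner floor 4 mm up and about 58 mm across, sides sloping outwards. Loose, 160 g, empty, the only bowl. Origin: centre of its underside on the bench, z up.
- probe_stand: Stand for the probe: round dark foot 100 mm across and 12 mm thick with an upright aluminium tube in its middle, 32 mm across, bore 16 mm, rim 126 mm above the bench. Heavy, does not move. Origin: centre of its underside, z up.
- probe: Hand-held humidity probe, 191 mm long, 0.1 to 0.2 kg, upright in the stand with 2 mm play all round: stem 12 mm across, 112 mm long (lowest 26 mm brass-coloured); round black shoulder 31 mm across, z 112 to 119 mm, resting on the tube's rim; grey handle z 119 to 191 mm, 24 mm thick in x, 34 mm wide in y, display on its -x face. Origin: centre of the stem's lower end, z up to the handle.
- probe_tip (a point): Centre of the lower end of the probe's stem, the same point as the probe's origin.
- probe_band (a point): Point on the stem's axis at the middle of the black depth band (5 mm wide), 60 mm above the probe's tip.
- kraft_tub: Bystander: brown paper tub with a lid, 89 mm across, 85 mm high, loose. Origin: centre of its underside.
- jar: Bystander: amber glass jar with a brass-coloured lid, 82 mm across, 101 mm high, loose. Origin: centre of its underside.
- grinder: Bystander: flat round steel herb grinder, 62 mm across, 40 mm high, loose. Origin: centre of its underside.
There are look-alikes about, which are no part of the job. Leave any pink or yellow look-alike of the plug alone.

How it is judged (in metres and radians):
On the way, in this order (a step that is already met when the one before it is completed fails the run):
1. the plug lies at rest in the bowl, let go (horizontal distance between plug and bowl below 0.055 m and z of plug in the frame of bowl between 0 and 0.042 m and contact force between plug and bowl above 0.05 N and contact force between the fingers and plug below 0.05 N and linear speed of plug below 0.05 m/s and angle between bowl's own z axis and vertical below 0.15 rad), for 0.3 s.
2. the probe is drawn right out of its stand (z of probe_tip in the frame of probe_stand above 0.128 m and contact force between the fingers and probe above 0.5 N), for 0.1 s.
At the end, for the whole second after the job is handed in: Fingers alone hold the probe still (under 20 mm/s) and within 0.09 rad of upright: band within 10 mm of the height of the port's mouth, band and tip within 4.5 mm of the port's axis, touching neither canister nor stand. The plug lies at rest, let go, in the upright bowl (all of step 1 and z of probe_band in the frame of port between -0.01 and 0.01 m and horizontal distance between each of probe_band, probe_tip and port below 0.0045 m and angle between probe's own z axis and vertical below 0.09 rad and contact force between the fingers and probe above 1 N and contact force between probe and canister below 0.1 N and contact force between probe and probe_stand below 0.1 N and linear speed of probe below 0.02 m/s and angular speed of probe below 0.15 rad/s); the arm keeps its last pose, push and grip.
It fails at once if the probe touches the canister or its port (contact force between probe and canister above 0.2 N).
It fails at once if the jar, the paper tub or the grinder is pushed more than 20 mm or tipped (distance of any of kraft_tub, jar, grinder from where it was at the start of the episode above 0.02 m or angle between any of kraft_tub, jar, grinder's own z axis and vertical above 0.25 rad).
It also fails if it takes over 61 s, if anything falls off the work surface, if the arm or the gripper's body presses on something with over 40 N, if the wrist force passes 120 N, or if a joint passes its speed limit or range.

## Working session

There is one attempt and no reset: what is moved stays moved. The work goes in short steps, Python scripts to look and compute and a shell command to move; the robot and the scene stay as the last step left them, time stands still between calls to the robot, and variables do not carry over. Pictures are saved under pics/ and viewed, at most 14 in all, crops included, and the job is handed in when it is done.

```bash
mkdir -p pics; ls; python3 - <<'E'
from cell import status, vision, order, ctrl
import cv2, numpy as np
s=status.sense(); print(s)
for n in ("scene","top"):
    im=vision.camera(n); cv2.imwrite(f"pics/{n}0.png",im); 
    m=vision.camera_model(n); print(n,{k:(np.round(v,4).tolist()) for k,v in m.items()})
print(ctrl.grip_point_offset)
E
```

```text
pics
{'time': 0.0, 'joints': array([-1.24701606e+00,  5.33829174e-02,  1.61431520e+00,  1.04617159e-05,
        1.47598010e+00, -1.18963929e-01]), 'dq': array([-0.00040091,  0.00029478, -0.00111645, -0.00132495, -0.00035628,
        0.00088123]), 'joint_torque': array([ 1.48972405e-03, -3.93683767e+01, -3.70174348e+01,  2.52454782e-05,
        7.11833563e-03, -1.17368984e-05]), 'eef_pos': array([ 267.58556714, -564.12783358,  230.03419096]), 'tcp_rot': array([ 9.75596678e-01,  2.19567836e-01, -1.01423495e-04, -1.03785320e-03]), 'contact_force': array([ 0.29807682,  0.42827147, -0.20678899]), 'wrist_torque': array([0.01141447, 0.00673662, 0.00545254]), 'gripper_force': 0.0, 'grip_width': 0.9979690952689425}
scene {'fx': 416.8564, 'fy': 416.8564, 'cx': 252.618, 'cy': 197.7447, 'cam_to_world': [[-0.7868, -0.5072, 0.3517, 976.2809], [0.6172, -0.652, 0.4404, 467.7225], [0.0059, 0.5636, 0.826, 985.8606], [0.0, 0.0, 0.0, 1.0]]}
top {'fx': 356.9525, 'fy': 356.9525, 'cx': 256.2199, 'cy': 196.3035, 'cam_to_world': [[-0.0084, 0.9941, -0.1077, 544.8685], [-1.0, -0.0079, 0.0053, -2.4283], [0.0044, 0.1077, 0.9942, 883.3381], [0.0, 0.0, 0.0, 1.0]]}
18.700000000000003
```

View pics/scene0.png

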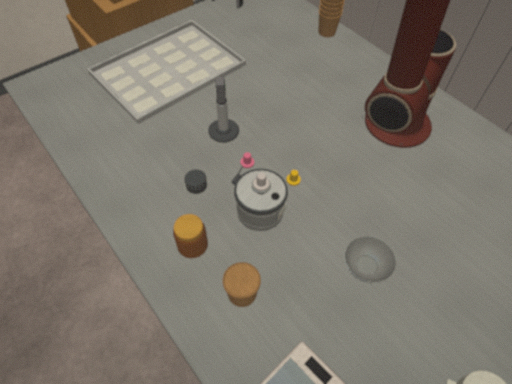

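View pics/top0.png

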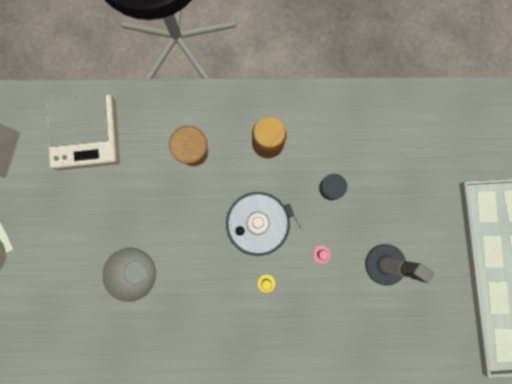

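Scene shows the bowl (370,259), canister with white plug (261,180), pink (248,159) and yellow (294,178) look-alikes, and the probe in its stand (222,110). Top shows the bowl (129,274), white plug (258,223), vent (240,231), pink (322,254), yellow (266,284), stand (386,264) with the probe leaning right by perspective, jar (270,135), tub (188,145) and grinder (333,187). The plug meant is the white one on the lid at (258,223) in the top picture. I'll confirm it in an enlarged crop.

```bash
cat > h.py <<'E'
from cell import status, vision, order, ctrl
import cv2, numpy as np
def ray(m,u,v):
    T=np.array(m["cam_to_world"]); d=np.array([(u-m["cx"])/m["fx"],-(v-m["cy"])/m["fy"],-1])
    return T[:3,3],T[:3,:3]@d
def onplane(m,u,v,z):
    o,d=ray(m,u,v); return o+d*(z-o[2])/d[2]
def proj(m,p):
    T=np.array(m["cam_to_world"]); c=T[:3,:3].T@(np.array(p)-T[:3,3])
    return np.array([m["cx"]+m["fx"]*c[0]/-c[2], m["cy"]-m["fy"]*c[1]/-c[2]])
def tri(a,b):
    (o1,d1),(o2,d2)=a,b
    t=np.linalg.lstsq(np.c_[d1,-d2],o2-o1,rcond=None)[0]
    p,q=o1+t[0]*d1,o2+t[1]*d2
    return (p+q)/2,np.linalg.norm(p-q)
E
python3 - <<'E'
from h import *
t=cv2.imread("pics/top0.png"); s=cv2.imread("pics/scene0.png")
r=lambda im,x,y,w,h:cv2.resize(im[y:y+h,x:x+w],(400,300),interpolation=cv2.INTER_CUBIC)
cv2.imwrite("pics/comp1.png",np.vstack([np.hstack([r(t,210,180,100,75),r(t,360,225,100,75)]),np.hstack([r(s,215,150,100,75),r(s,175,75,100,75)])]))
E
```

```text
(no output)
```

View pics/comp1.png

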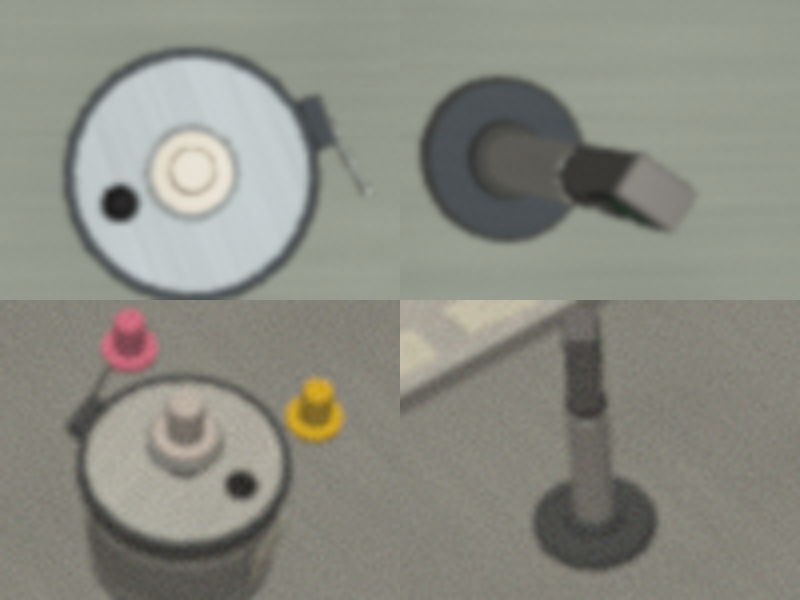

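The crop confirms it: the white knob and disc sit on the port in the middle of the lid, away from the black vent, and the pink and yellow ones stand on the bench. The probe's handle top is at about top (424,272).

```bash
python3 - <<'E'
from h import *
t=cv2.imread("pics/top0.png"); s=cv2.imread("pics/scene0.png")
mt,ms=vision.camera_model("top"),vision.camera_model("scene")
def blob(mask,x,y,w,h):
    k=np.zeros(mask.shape,np.uint8); k[y:y+h,x:x+w]=mask[y:y+h,x:x+w]
    c=max(cv2.findContours(k,cv2.RETR_EXTERNAL,cv2.CHAIN_APPROX_NONE)[0],key=cv2.contourArea); return c
B,G,R=[t[...,i].astype(int) for i in range(3)]
hsv=cv2.cvtColor(t,cv2.COLOR_BGR2HSV)
c=blob(((R-B>5)&(R>185)).astype(np.uint8),235,200,45,45); e=cv2.fitEllipse(c); print("plug disc",e, onplane(mt,*e[0],136+0))
dark=(t.max(2)<95).astype(np.uint8)
c=blob(((B>R+5)&(G>150)).astype(np.uint8),215,180,80,85); e=cv2.fitEllipse(c); print("lid",e,onplane(mt,*e[0],106))
print("knob top eye",onplane(mt,257.6,222.1,166), "foot corner")
c=blob(((B>R+5)&(t.max(2)<100)).astype(np.uint8),355,235,62,60); e=cv2.minEnclosingCircle(c); print("foot",e,onplane(mt,*e[0],10))
P=[np.array([360+(x-400+.5)/4-.5,225+(y+.5)/4-.5]) for x,y in [(640,153),(697,188),(672,231),(616,193)]]
W=np.array([onplane(mt,*p,205) for p in P]); print("handle top",W.round(1),W.mean(0),[np.linalg.norm(W[i]-W[i-1]).round(1) for i in range(4)])
for i in range(4): d=W[i]-W[i-1]; print(np.degrees(np.arctan2(d[1],d[0])).round(1))
# bowl: rim
ycc=cv2.cvtColor(t,cv2.COLOR_BGR2LAB).astype(int)
bg=cv2.medianBlur(t,5).astype(int)
d=(bg.max(2)<118).astype(np.uint8)
c=blob(d,95,240,70,70); e=cv2.minEnclosingCircle(c); print("bowl top rim",e,onplane(mt,*e[0],45))
sp=cv2.imread("pics/scene0.png")
print("scene bowl eye",onplane(ms,370.5,256,45))
# knob top in scene crop (185,392-300=92+)
k=(215+185.5/4-.5,150+92.5/4-.5); print(tri(ray(mt,257.6,222.1),ray(ms,*k)))
E
```

```text
plug disc ((257.6130676269531, 222.57058715820312), (19.348182678222656, 19.6806583404541), 36.78813171386719) [570.59286068  -8.84728423 136.        ]
lid ((257.4206848144531, 223.3459014892578), (57.33462142944336, 57.452880859375), 13.150999069213867) [569.94806121  -8.67211831 106.        ]
knob top eye [570.5022846   -8.57172599 166.        ] foot corner
foot ((386.0, 264.5), 19.006677627563477) [ 471.32883628 -319.07499672   10.        ]
handle top [[ 490.2 -311.7  205. ]
 [ 473.8 -337.5  205. ]
 [ 454.2 -324.6  205. ]
 [ 471.9 -299.4  205. ]] [ 472.51628713 -318.33505709  205.        ] [np.float64(22.1), np.float64(30.6), np.float64(23.5), np.float64(30.8)]
-33.9
-122.4
146.6
55.0
bowl top rim ((128.56451416015625, 277.17742919921875), 25.591716766357422) [450.73443482 288.57374142  45.        ]
scene bowl eye [451.91356973 285.62419232  45.        ]
(array([570.33572374,  -8.71927976, 178.32833144]), np.float64(0.7456650396658153))
```

```bash
python3 -m inch '[{"translation":[0,0,35],"rot":[0,0,0.11]},{"translation":[15,25,50],"rot":[0,0,0.22]},{"translation":[34,60,50],"rot":[0,0,0.33]},{"translation":[53,95,50],"rot":[0,0,0.44]},{"translation":[72,130,50],"rot":[0,0,0.54]}]' -1 30
python3 -m inch '[{"translation":[18,34,0],"rot":[0,0,0]},{"translation":[36,68,0],"rot":[0,0,0]},{"translation":[54,102,0],"rot":[0,0,0]},{"translation":[72,136,0],"rot":[0,0,0]},{"translation":[90,170,0],"rot":[0,0,0]}]'
python3 -m inch '[{"translation":[18,34,0],"rot":[0,0,0]},{"translation":[36,68,0],"rot":[0,0,0]},{"translation":[54,102,0],"rot":[0,0,0]},{"translation":[72,136,0],"rot":[0,0,0]},{"translation":[90,170,0],"rot":[0,0,0]}]'
```

```text
time: 0.52
eef_pos: [340.1, -433.4, 281.2]
tcp_rot: [0.881, 0.474, 0.0, -0.0]
contact_force: [1.2, 0.0, -0.1]
grip_width: 0.999
gripper_force: 0.0
time: 0.93
eef_pos: [430.1, -262.8, 280.9]
tcp_rot: [0.882, 0.472, -0.0, -0.0]
contact_force: [0.5, -0.4, 1.2]
grip_width: 1.002
gripper_force: 0.0
time: 1.35
eef_pos: [520.1, -92.7, 280.9]
tcp_rot: [0.882, 0.472, -0.0, -0.0]
contact_force: [0.3, 0.0, 0.1]
grip_width: 1.0
gripper_force: 0.0
```

```bash
python3 -m inch '[{"translation":[18,30,0],"rot":[0,0,0]},{"translation":[36,60,0],"rot":[0,0,0]},{"translation":[50,84,-15],"rot":[0,0,0]},{"translation":[50,84,-40],"rot":[0,0,0]},{"translation":[50,84,-40],"rot":[0,0,0]}]'
python3 - <<'E'
from h import *
m=vision.camera_model("wrist"); im=vision.camera("wrist"); cv2.imwrite("pics/w1.png",im); np.save("w1.npy",m,allow_pickle=True)
print(status.sense()["eef_pos"],np.array(m["cam_to_world"]).round(3),m["fx"],[proj(m,(570.4,-8.7,z)).round(1) for z in (166,130)])
E
```

```text
time: 1.77
eef_pos: [567.5, -8.8, 235.4]
tcp_rot: [0.881, 0.473, -0.004, -0.003]
contact_force: [-0.9, -0.3, -2.5]
grip_width: 1.001
gripper_force: 0.0
[567.83858413  -9.82287978 237.46489725] [[ 8.34000e-01  5.27000e-01  1.63000e-01  6.06953e+02]
 [-5.52000e-01  8.01000e-01  2.34000e-01  5.17520e+01]
 [-7.00000e-03 -2.85000e-01  9.59000e-01  3.78485e+02]
 [ 0.00000e+00  0.00000e+00  0.00000e+00  1.00000e+00]] 273.1959786706487 [array([260.3, 201.4]), array([259.8, 189.4])]
```

View pics/w1.png

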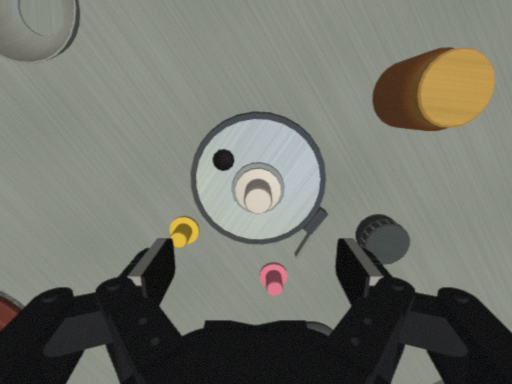

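Wrist view: the white knob's top is at about (258,203), predicted (260,201). The plug position is confirmed to within about 2 mm.

```bash
python3 -m inch '[{"translation":[0,0,-15],"rot":[0,0,0]},{"translation":[0,0,-35],"rot":[0,0,0]},{"translation":[0,0,-50],"rot":[0,0,0]},{"translation":[0,0,-55],"rot":[0,0,0]},{"translation":[0,0,-55],"rot":[0,0,0]}]'
python3 - <<'E'
from h import *
print(status.sense())
m=vision.camera_model("wrist");im=vision.camera("wrist"); cv2.imwrite("pics/w2.png",im)
h=cv2.cvtColor(im,cv2.COLOR_BGR2LAB); 
k=((im[...,2].astype(int)-im[...,0]>8)&(im.max(2)>150)).astype(np.uint8)
for c in cv2.findContours(k,cv2.RETR_EXTERNAL,cv2.CHAIN_APPROX_NONE)[0]:
    if cv2.contourArea(c)>60: print(cv2.boundingRect(c),cv2.contourArea(c))
print([proj(m,(570.4,-8.7,z)).round(1) for z in (166,130)])
E
```

```text
time: 2.23
eef_pos: [568.9, -11.4, 185.6]
tcp_rot: [0.882, 0.471, -0.001, -0.001]
contact_force: [-0.1, 0.5, 0.4]
grip_width: 1.0
gripper_force: 0.0
{'time': 2.2333, 'joints': array([-1.50831552e-01, -4.61191755e-02,  1.78926755e+00, -1.10322055e-04,
        1.40059622e+00,  4.38524673e-01]), 'dq': array([ 0.00569173, -0.01564514, -0.03504838,  0.00165289,  0.00881146,
        0.00252014]), 'joint_torque': array([ 2.09128240e-02, -3.41197121e+01, -3.62898088e+01,  1.98728529e-03,
       -8.99976538e-02, -7.11124321e-04]), 'eef_pos': array([568.93071179, -11.44806193, 185.56727595]), 'tcp_rot': array([ 8.81988813e-01,  4.71269110e-01, -8.94559028e-04, -6.00354999e-04]), 'contact_force': array([-0.10437226,  0.47319071,  0.38305767]), 'wrist_torque': array([-0.05332861, -0.01216427, -0.00884881]), 'gripper_force': 0.0, 'grip_width': 1.0003313089994936}
(266, 306, 18, 15) 197.0
(257, 284, 33, 25) 326.0
(157, 232, 31, 31) 283.0
(226, 181, 56, 58) 2371.5
(449, 30, 63, 99) 4876.0
[array([256.8, 223.9]), array([256.5, 205.6])]
```

```bash
python3 -m inch '[{"translation":[1,3,-15],"rot":[0,0,0]},{"translation":[1,3,-30],"rot":[0,0,0]},{"translation":[1,3,-40],"rot":[0,0,0]},{"translation":[1,3,-46],"rot":[0,0,0]},{"translation":[1,3,-46],"rot":[0,0,0]}]'
python3 -m inch '[{"translation":[0,0,0],"rot":[0,0,0]},{"translation":[0,0,0],"rot":[0,0,0]},{"translation":[0,0,0],"rot":[0,0,0]},{"translation":[0,0,0],"rot":[0,0,0]},{"translation":[0,0,0],"rot":[0,0,0]}]' 1 25
python3 -m inch '[{"translation":[0,0,0],"rot":[0,0,0]},{"translation":[0,0,0],"rot":[0,0,0]},{"translation":[0,0,0],"rot":[0,0,0]},{"translation":[0,0,0],"rot":[0,0,0]},{"translation":[0,0,0],"rot":[0,0,0]}]'
```

```text
time: 2.7
eef_pos: [570.3, -7.9, 139.6]
tcp_rot: [0.882, 0.472, -0.001, -0.0]
contact_force: [-1.4, 0.2, -0.0]
grip_width: 1.0
gripper_force: 0.0
time: 3.12
eef_pos: [571.1, -7.7, 140.9]
tcp_rot: [0.882, 0.472, 0.0, 0.0]
contact_force: [-0.5, 0.3, 0.7]
grip_width: 0.302
gripper_force: 0.0
time: 3.53
eef_pos: [571.2, -7.8, 141.0]
tcp_rot: [0.882, 0.472, 0.0, 0.0]
contact_force: [-0.1, 0.3, 4.2]
grip_width: 0.268
gripper_force: 24.9
```

```bash
python3 -m inch '[{"translation":[0,0,5],"rot":[0,0,0]},{"translation":[0,0,15],"rot":[0,0,0]},{"translation":[0,0,30],"rot":[0,0,0]},{"translation":[0,0,50],"rot":[0,0,0]},{"translation":[0,0,60],"rot":[0,0,0]}]'
python3 -m inch '[{"translation":[-5,15,0],"rot":[0,0,0]},{"translation":[-15,43,0],"rot":[0,0,0]},{"translation":[-28,75,0],"rot":[0,0,0]},{"translation":[-42,110,0],"rot":[0,0,0]},{"translation":[-56,145,0],"rot":[0,0,0]}]'
python3 -m inch '[{"translation":[-14,35,0],"rot":[0,0,0]},{"translation":[-28,70,0],"rot":[0,0,0]},{"translation":[-42,105,0],"rot":[0,0,0]},{"translation":[-55,138,0],"rot":[0,0,0]},{"translation":[-60,150,0],"rot":[0,0,0]}]'
python3 - <<'E'
from h import *
m=vision.camera_model("wrist");cv2.imwrite("pics/w3.png",vision.camera("wrist")); t=vision.camera("top"); cv2.imwrite("pics/top1.png",t)
print(status.sense()["eef_pos"],status.sense()["grip_width"])
mt=vision.camera_model("top"); print([proj(m,(454,287,z)) for z in (4,45)])
w=cv2.imread("pics/w3.png"); cv2.imwrite("pics/c3.png",np.hstack([cv2.resize(w,(400,300)),cv2.resize(t[195:270,210:310],(400,300),interpolation=cv2.INTER_CUBIC)]))
E
```

```text
time: 3.95
eef_pos: [571.5, -7.8, 202.9]
tcp_rot: [0.882, 0.472, 0.001, 0.001]
contact_force: [0.2, -0.8, -0.6]
grip_width: 0.27
gripper_force: 24.6
time: 4.37
eef_pos: [514.0, 138.3, 200.4]
tcp_rot: [0.882, 0.471, 0.0, -0.0]
contact_force: [0.3, -0.0, -0.6]
grip_width: 0.266
gripper_force: 24.6
time: 4.78
eef_pos: [452.8, 290.6, 200.5]
tcp_rot: [0.881, 0.473, 0.0, -0.001]
contact_force: [0.4, -0.1, -0.5]
grip_width: 0.269
gripper_force: 24.7
[453.73520944 288.96030972 200.33895548] 0.26801624375923266
[array([258.41518514, 173.65227345]), array([258.87384087, 181.4073206 ])]
```

View pics/c3.png

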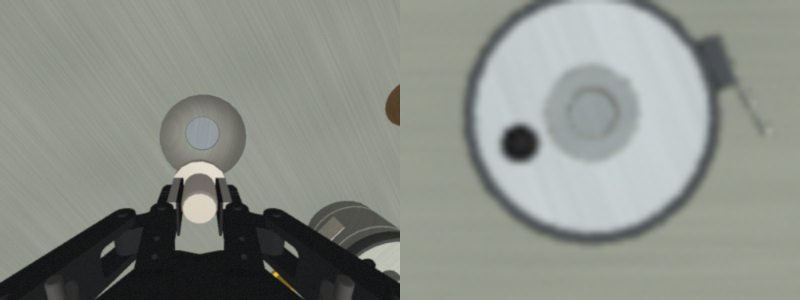

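Wrist view: the plug is held, and the bowl's floor is at about (258,170) full size, some 4 mm beyond my estimate, so the bowl is at about (456,291). The top crop shows the port open, with the flange centre at (257.6,222.6).

```bash
python3 -m inch '[{"translation":[2,2,-25],"rot":[0,0,0]},{"translation":[2,2,-60],"rot":[0,0,0]},{"translation":[2,2,-95],"rot":[0,0,0]},{"translation":[2,2,-125],"rot":[0,0,0]},{"translation":[2,2,-140],"rot":[0,0,0]}]'
python3 -m inch '[{"translation":[0,0,-8],"rot":[0,0,0]},{"translation":[0,0,-16],"rot":[0,0,0]},{"translation":[0,0,-22],"rot":[0,0,0]},{"translation":[0,0,-26],"rot":[0,0,0]},{"translation":[0,0,-26],"rot":[0,0,0]}]'
python3 -m inch '[{"translation":[0,0,0],"rot":[0,0,0]},{"translation":[0,0,0],"rot":[0,0,0]},{"translation":[0,0,0],"rot":[0,0,0]},{"translation":[0,0,0],"rot":[0,0,0]},{"translation":[0,0,0],"rot":[0,0,0]}]' 0.15
python3 -m inch '[{"translation":[0,0,0],"rot":[0,0,0]},{"translation":[0,0,10],"rot":[0,0,0]},{"translation":[0,0,30],"rot":[0,0,0]},{"translation":[0,0,60],"rot":[0,0,0]},{"translation":[0,0,95],"rot":[0,0,0]}]'
python3 -m inch '[{"translation":[0,0,35],"rot":[0,0,0]},{"translation":[0,0,70],"rot":[0,0,0]},{"translation":[0,0,105],"rot":[0,0,0]},{"translation":[0,0,130],"rot":[0,0,0]},{"translation":[0,0,135],"rot":[0,0,0]}]' -1
python3 - <<'E'
from h import *
w=vision.camera("wrist"); t=vision.camera("top");cv2.imwrite("pics/c4.png",np.hstack([cv2.resize(w,(400,300)),cv2.resize(t[235:310,80:180],(400,300),interpolation=cv2.INTER_CUBIC)]))
print(status.sense()["eef_pos"])
E
```

```text
time: 5.3
eef_pos: [454.8, 286.5, 55.7]
tcp_rot: [0.882, 0.471, -0.003, 0.0]
contact_force: [-0.1, 0.4, -1.6]
grip_width: 0.272
gripper_force: 24.7
time: 5.72
eef_pos: [457.2, 289.2, 34.5]
tcp_rot: [0.882, 0.472, 0.0, 0.0]
contact_force: [-0.0, 0.4, -1.1]
grip_width: 0.267
gripper_force: 24.7
time: 6.13
eef_pos: [457.0, 289.5, 34.8]
tcp_rot: [0.882, 0.472, 0.0, 0.0]
contact_force: [0.1, -0.3, -0.2]
grip_width: 0.423
gripper_force: 0.0
time: 6.55
eef_pos: [455.3, 288.6, 129.0]
tcp_rot: [0.882, 0.472, -0.002, -0.0]
contact_force: [1.1, 0.1, -0.0]
grip_width: 0.422
gripper_force: 0.0
time: 6.97
eef_pos: [459.0, 290.4, 272.0]
tcp_rot: [0.882, 0.472, 0.006, 0.0]
contact_force: [0.3, 0.9, 1.1]
grip_width: 1.004
gripper_force: 0.0
[457.56010524 289.66385388 266.9022193 ]
```

View pics/c4.png

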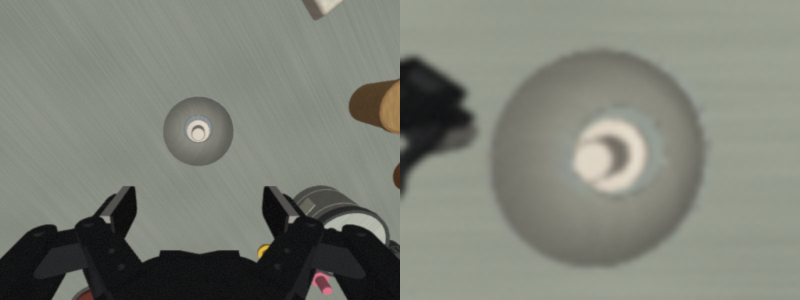

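The plug sits upright on the bowl's floor, let go (wrist crop (199,131), top crop (600,158)). Next is the probe.

```bash
python3 -m inch '[{"translation":[0,-15,10],"rot":[0,0,0]},{"translation":[1,-45,20],"rot":[0,0,0]},{"translation":[2,-82,30],"rot":[0,0,0]},{"translation":[3,-120,33],"rot":[0,0,0]},{"translation":[4,-158,33],"rot":[0,0,0]}]'
python3 -m inch '[{"translation":[1,-40,0],"rot":[0,0,0]},{"translation":[2,-80,0],"rot":[0,0,0]},{"translation":[3,-120,0],"rot":[0,0,0]},{"translation":[4,-160,0],"rot":[0,0,0]},{"translation":[5,-200,0],"rot":[0,0,0]}]'
python3 -m inch '[{"translation":[1,-38,0],"rot":[0,0,0]},{"translation":[2,-75,0],"rot":[0,0,0]},{"translation":[3,-108,0],"rot":[0,0,0]},{"translation":[4,-132,0],"rot":[0,0,0]},{"translation":[4,-147,0],"rot":[0,0,0]}]'
python3 -m inch '[{"translation":[0,-15,0],"rot":[0,0,0]},{"translation":[0,-15,0],"rot":[0,0,0]},{"translation":[0,-15,0],"rot":[0,0,0]},{"translation":[0,-15,0],"rot":[0,0,0]},{"translation":[0,-15,0],"rot":[0,0,0]}]'
python3 - <<'E'
from h import *
m=vision.camera_model("wrist");w=vision.camera("wrist"); cv2.imwrite("pics/w5.png",w)
print(status.sense()["eef_pos"],[proj(m,(472,-318.7,z)).round(1) for z in (205,126)],np.array(m["cam_to_world"]).round(3).tolist())
E
```

```text
time: 7.48
eef_pos: [460.0, 130.0, 295.9]
tcp_rot: [0.881, 0.472, -0.001, -0.0]
contact_force: [0.7, -0.7, 0.2]
grip_width: 1.002
gripper_force: 0.0
time: 7.9
eef_pos: [464.4, -70.3, 294.5]
tcp_rot: [0.882, 0.472, -0.001, -0.001]
contact_force: [-0.3, 0.4, 0.3]
grip_width: 0.999
gripper_force: 0.0
time: 8.32
eef_pos: [468.6, -217.6, 294.2]
tcp_rot: [0.882, 0.471, -0.001, -0.002]
contact_force: [-0.3, -0.4, 0.1]
grip_width: 0.998
gripper_force: 0.0
time: 8.73
eef_pos: [469.9, -229.6, 297.2]
tcp_rot: [0.881, 0.473, 0.0, -0.0]
contact_force: [0.6, 0.1, 0.6]
grip_width: 0.997
gripper_force: 0.0
[ 469.9717225  -229.6385719   297.38496721] [array([308.5, 267.3]), array([296.5, 233.1])] [[0.833, 0.531, 0.154, 508.141], [-0.553, 0.8, 0.234, -168.908], [0.001, -0.28, 0.96, 440.687], [0.0, 0.0, 0.0, 1.0]]
```

View pics/w5.png

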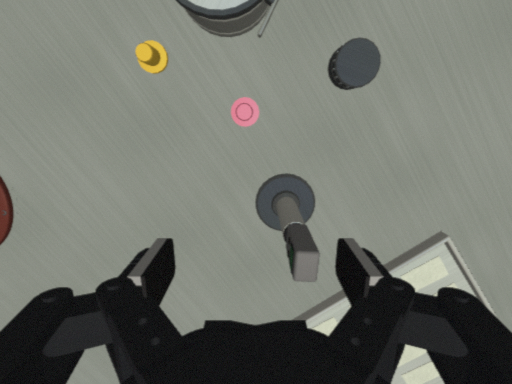

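Wrist view: the probe's handle top is the grey rectangle around (304,265), turned slightly from the pad faces. The display (green) is on its left face.

```bash
python3 - <<'E'
from h import *
w=cv2.imread("pics/w5.png"); m=vision.camera_model("wrist")
g=w.mean(2); sub=np.zeros(g.shape,np.uint8); sub[235:295,275:335]=255
print(g[265,284:330:2].astype(int), g[240:290:3,304].astype(int))
h=cv2.cvtColor(w,cv2.COLOR_BGR2LAB).astype(int)
k=((abs(h[...,0]-h[265,306,0])<22)&(np.abs(h[...,1:]-h[265,306,1:]).max(2)<6)).astype(np.uint8)&(sub//255)
k=cv2.morphologyEx(k,cv2.MORPH_OPEN,np.ones((3,3)))
c=max(cv2.findContours(k,cv2.RETR_EXTERNAL,cv2.CHAIN_APPROX_NONE)[0],key=cv2.contourArea)
print(cv2.minAreaRect(c),cv2.contourArea(c),h[265,306])
for q in (cv2.boxPoints(cv2.minAreaRect(c)),[(290,252),(314,250),(319,277),(295,281)]):
    W=np.array([onplane(m,*p,205) for p in q]); print(W.round(1).tolist(),W.mean(0).round(1))
    for i in range(4): d=W[i]-W[i-1]; print(np.degrees(np.arctan2(d[1],d[0])).round(1),np.linalg.norm(d).round(1))
E
```

```text
[138 138 135  45  35  72 104 117 119 116 117 118 119 120 120 119 113 125
 140 136 139 140 139] [ 59  60  57  60  96 119 122 118 120 118 116 118 117 113 134 141 141]
((306.0569152832031, 267.5065612792969), (25.293720245361328, 32.018341064453125), 6.581944942474365) 661.5 [128 127 130]
[[449.7, -323.9, 205.0], [470.9, -295.8, 205.0], [489.5, -311.9, 205.0], [468.8, -340.6, 205.0]] [ 469.7 -318.1  205. ]
138.8 25.4
52.9 35.2
-40.9 24.5
-125.6 35.4
[[465.7, -294.7, 205.0], [485.9, -305.6, 205.0], [475.2, -334.0, 205.0], [453.0, -324.8, 205.0]] [ 469.9 -314.8  205. ]
67.3 32.6
-28.3 23.0
-110.7 30.4
157.3 24.0
```

```bash
python3 -m inch '[{"translation":[0,-25,0],"rot":[0,0,0]},{"translation":[0,-60,0],"rot":[0,0,0]},{"translation":[0,-80,0],"rot":[0,0,0]},{"translation":[0,-88,0],"rot":[0,0,0]},{"translation":[0,-88,0],"rot":[0,0,0]}]'
python3 -m inch '[{"translation":[0,0,-15],"rot":[0,0,0]},{"translation":[0,0,-35],"rot":[0,0,0]},{"translation":[0,0,-50],"rot":[0,0,0]},{"translation":[0,0,-60],"rot":[0,0,0]},{"translation":[0,0,-60],"rot":[0,0,0]}]'
python3 - <<'E'
from h import *
m=vision.camera_model("wrist");w=vision.camera("wrist"); cv2.imwrite("pics/w6.png",w)
print(status.sense()["eef_pos"],[proj(m,(470.5,-317.5,z)).round(1) for z in (205,126)])
T=np.array(m["cam_to_world"]);print(T.round(3).tolist())
E
```

```text
time: 9.2
eef_pos: [469.7, -319.3, 297.1]
tcp_rot: [0.882, 0.471, -0.0, -0.0]
contact_force: [-0.5, 0.1, -0.3]
grip_width: 1.002
gripper_force: 0.0
time: 9.62
eef_pos: [468.7, -316.3, 233.4]
tcp_rot: [0.881, 0.472, -0.001, -0.003]
contact_force: [0.2, 0.9, 0.2]
grip_width: 1.001
gripper_force: 0.0
[ 469.28576369 -317.03667563  235.3762595 ] [array([260.5, 223.2]), array([259.3, 191.2])]
[[0.833, 0.53, 0.158, 507.509], [-0.553, 0.801, 0.231, -256.145], [-0.004, -0.28, 0.96, 376.899], [0.0, 0.0, 0.0, 1.0]]
```

View pics/w6.png

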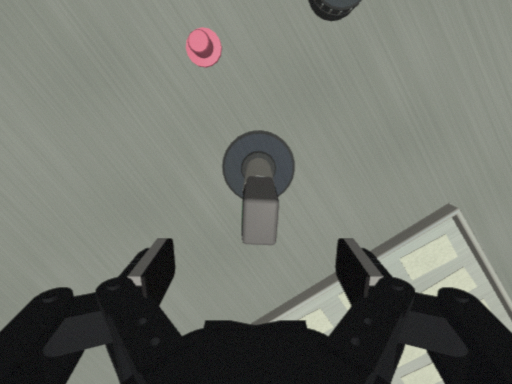

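The handle top is at (260,222), predicted (260,223), and its sides are square to the pads. I'll descend and grip.

```bash
python3 -m inch '[{"translation":[0,0,-20],"rot":[0,0,0]},{"translation":[0,0,-45],"rot":[0,0,0]},{"translation":[0,0,-70],"rot":[0,0,0]},{"translation":[0,0,-85],"rot":[0,0,0]},{"translation":[0,0,-89],"rot":[0,0,0]}]'
python3 -m inch '[{"translation":[0,0,0],"rot":[0,0,0]},{"translation":[0,0,0],"rot":[0,0,0]},{"translation":[0,0,0],"rot":[0,0,0]},{"translation":[0,0,0],"rot":[0,0,0]},{"translation":[0,0,0],"rot":[0,0,0]}]'
python3 -m inch '[{"translation":[0,0,0],"rot":[0,0,0]},{"translation":[0,0,0],"rot":[0,0,0]},{"translation":[0,0,0],"rot":[0,0,0]},{"translation":[0,0,0],"rot":[0,0,0]},{"translation":[0,0,0],"rot":[0,0,0]}]' 1 40
python3 -m inch '[{"translation":[0,0,0],"rot":[0,0,0]},{"translation":[0,0,0],"rot":[0,0,0]},{"translation":[0,0,0],"rot":[0,0,0]},{"translation":[0,0,0],"rot":[0,0,0]},{"translation":[0,0,0],"rot":[0,0,0]}]'
```

```text
time: 10.08
eef_pos: [468.9, -317.3, 145.9]
tcp_rot: [0.882, 0.472, -0.001, -0.002]
contact_force: [0.7, 0.0, -0.5]
grip_width: 1.004
gripper_force: 0.0
time: 10.5
eef_pos: [470.5, -319.3, 149.9]
tcp_rot: [0.882, 0.472, 0.0, 0.001]
contact_force: [-0.7, -0.4, 1.0]
grip_width: 1.004
gripper_force: 0.0
time: 10.92
eef_pos: [469.8, -318.7, 148.2]
tcp_rot: [0.882, 0.472, 0.0, 0.0]
contact_force: [2.9, -0.1, 0.8]
grip_width: 0.297
gripper_force: 1.5
time: 11.33
eef_pos: [469.8, -318.8, 148.4]
tcp_rot: [0.882, 0.472, -0.0, 0.0]
contact_force: [0.1, 0.3, 0.0]
grip_width: 0.276
gripper_force: 42.5
```

```bash
python3 -m inch '[{"translation":[0,0,6],"rot":[0,0,0]},{"translation":[0,0,18],"rot":[0,0,0]},{"translation":[0,0,34],"rot":[0,0,0]},{"translation":[0,0,50],"rot":[0,0,0]},{"translation":[0,0,66],"rot":[0,0,0]}]'
python3 -m inch '[{"translation":[0,0,16],"rot":[0,0,0]},{"translation":[0,0,36],"rot":[0,0,0]},{"translation":[0,0,60],"rot":[0,0,0]},{"translation":[0,0,80],"rot":[0,0,0]},{"translation":[0,0,94],"rot":[0,0,0]}]'
python3 -m inch '[{"translation":[5,15,0],"rot":[0,0,0]},{"translation":[12,40,0],"rot":[0,0,0]},{"translation":[20,66,0],"rot":[0,0,0]},{"translation":[28,92,0],"rot":[0,0,0]},{"translation":[34,110,0],"rot":[0,0,0]}]'
python3 -m inch '[{"translation":[0,0,0],"rot":[0,0,0]},{"translation":[0,0,0],"rot":[0,0,0]},{"translation":[0,0,0],"rot":[0,0,0]},{"translation":[0,0,0],"rot":[0,0,0]},{"translation":[0,0,0],"rot":[0,0,0]}]'
python3 - <<'E'
from h import *
t=vision.camera("top");s=vision.camera("scene");cv2.imwrite("pics/t7.png",t);cv2.imwrite("pics/s7.png",s)
p=status.sense()["eef_pos"];print(p)
a=np.array(p);ps,pt=[[proj(vision.camera_model(n),a-[0,0,d]).round(1) for d in (134,74,22)] for n in ("scene","top")]; print(ps,pt)
def crop(im,c):
    x,y=int(c[0]-50),int(c[1]-60); print(x,y); return cv2.resize(im[y:y+120,x:x+100],(500,600)[:2] if 0 else (400,480),interpolation=cv2.INTER_CUBIC)
cv2.imwrite("pics/c7.png",np.hstack([crop(t,pt[1]),crop(s,ps[1])]))
E
```

```text
time: 11.75
eef_pos: [469.8, -318.6, 215.9]
tcp_rot: [0.882, 0.472, 0.0, 0.0]
contact_force: [0.5, -0.5, -1.6]
grip_width: 0.279
gripper_force: 42.4
time: 12.17
eef_pos: [470.2, -319.0, 312.0]
tcp_rot: [0.882, 0.472, 0.001, 0.002]
contact_force: [0.9, 0.6, -0.2]
grip_width: 0.273
gripper_force: 42.4
time: 12.58
eef_pos: [504.0, -206.7, 308.8]
tcp_rot: [0.881, 0.472, 0.0, -0.0]
contact_force: [-0.2, -0.9, -1.0]
grip_width: 0.278
gripper_force: 42.5
time: 13.0
eef_pos: [503.5, -209.5, 308.3]
tcp_rot: [0.882, 0.471, -0.0, -0.0]
contact_force: [-0.8, 0.7, -1.2]
grip_width: 0.277
gripper_force: 42.5
[ 503.54900827 -209.39069622  308.22294052]
[array([234. , 115.5]), array([233.3,  98.8]), array([232.6,  83. ])] [array([360.1, 255.2]), array([369.9, 257.1]), array([380. , 259.1])]
319 197
183 38
```

View pics/c7.png

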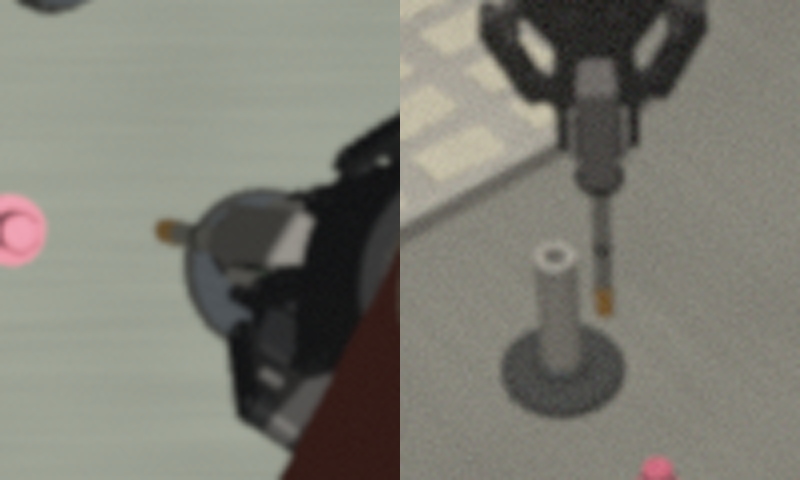

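Top crop: brass tip at (163,230), i.e. (359.4,254.1). Scene crop: tip at (604,310), i.e. (233.6,115), and the black band at (602,251). The probe is clear of the stand and upright. Now I'll triangulate the brass part and the port.

```bash
cat >> h.py <<'E'
def brass(im,c,r=25):
    h=cv2.cvtColor(cv2.GaussianBlur(im,(3,3),0),cv2.COLOR_BGR2HSV).astype(int)
    lab=cv2.cvtColor(im,cv2.COLOR_BGR2LAB).astype(float)
    x,y=int(c[0]),int(c[1]); s=lab[y-r:y+r,x-r:x+r,2]-np.median(lab[y-r:y+r,x-r:x+r,2])
    k=(s>10).astype(np.uint8); n,l,st,_=cv2.connectedComponentsWithStats(k)
    i=1+np.argmax(st[1:,4]); m=(l==i)
    m=cv2.dilate(m.astype(np.uint8),np.ones((3,3)))
    wt=np.clip(s,0,None)*m; yy,xx=np.mgrid[:2*r,:2*r]
    return np.array([(wt*xx).sum()/wt.sum()+x-r,(wt*yy).sum()/wt.sum()+y-r]), st[i]
E
python3 - <<'E'
from h import *
t=cv2.imread("pics/t7.png");s=cv2.imread("pics/s7.png");mt,ms=[vision.camera_model(n) for n in("top","scene")]
bt,bs=brass(t,(360,254),15),brass(s,(233,111),12); print(bt,bs)
print("brass",tri(ray(mt,*bt[0]),ray(ms,*bs[0])))
p=status.sense()["eef_pos"]; print(p,[(proj(m,p-[0,0,121])).round(1) for m in(mt,ms)])
# port: bore dark circle + flange in both
s2=s[130:230,215:310]; 
cv2.imwrite("pics/c8.png",np.hstack([cv2.resize(x,(400,300),interpolation=cv2.INTER_CUBIC) for x in (t[205:241,234:282],s[164:200,238:286])]))
E
```

```text
(array([359.6119403 , 254.21268657]), array([13, 14,  4,  4, 10], dtype=int32)) (array([233.5546875 , 113.20703125]), array([11, 11,  4,  7, 24], dtype=int32))
brass (array([ 506.80304554, -205.02996551,  188.01352523]), np.float64(1.4231690708277223))
[ 503.54900827 -209.39069622  308.22294052] [array([362.1, 255.6]), array([233.8, 112. ])]
```

View pics/c8.png

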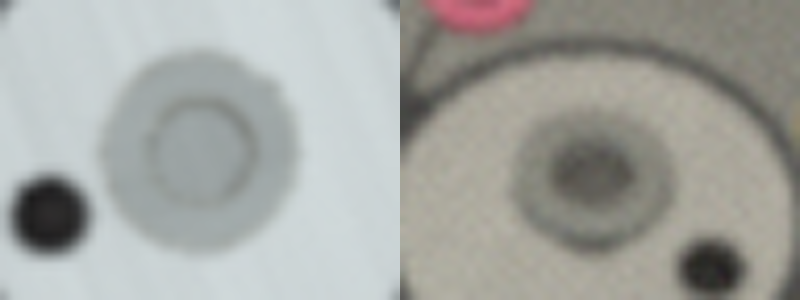

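Port mouth: top (257.6,222.6), scene (260.6,184.2). The probe tip seems about 5 mm off the tool axis, along the pad plane. That direction is in line with the scene camera, so I'll turn the tool a quarter turn to see it side-on.

```bash
python3 - <<'E'
from h import *
mt,ms=[vision.camera_model(n) for n in("top","scene")]
print(tri(ray(mt,257.6,222.6),ray(ms,260.6,184.2)),onplane(mt,257.6,222.6,130),onplane(ms,260.6,184.2,130),status.sense()["joints"])
E
python3 -m inch '[{"translation":[0,0,0],"rot":[0,0,-0.1]},{"translation":[0,0,0],"rot":[0,0,-0.22]},{"translation":[0,0,0],"rot":[0,0,-0.34]},{"translation":[0,0,0],"rot":[0,0,-0.46]},{"translation":[0,0,0],"rot":[0,0,-0.58]}]'
python3 -m inch '[{"translation":[0,0,0],"rot":[0,0,-0.12]},{"translation":[0,0,0],"rot":[0,0,-0.24]},{"translation":[0,0,0],"rot":[0,0,-0.36]},{"translation":[0,0,0],"rot":[0,0,-0.48]},{"translation":[0,0,0],"rot":[0,0,-0.6]}]'
python3 -m inch '[{"translation":[0,0,0],"rot":[0,0,-0.12]},{"translation":[0,0,0],"rot":[0,0,-0.24]},{"translation":[0,0,0],"rot":[0,0,-0.34]},{"translation":[0,0,0],"rot":[0,0,-0.39]},{"translation":[0,0,0],"rot":[0,0,-0.39]}]'
python3 -m inch '[{"translation":[0,0,0],"rot":[0,0,0]},{"translation":[0,0,0],"rot":[0,0,0]},{"translation":[0,0,0],"rot":[0,0,0]},{"translation":[0,0,0],"rot":[0,0,0]},{"translation":[0,0,0],"rot":[0,0,0]}]'
cat > look.py <<'E'
from h import *
import sys
t=vision.camera("top");s=vision.camera("scene");n=sys.argv[1];cv2.imwrite(f"pics/t{n}.png",t);cv2.imwrite(f"pics/s{n}.png",s)
st=status.sense();p=st["eef_pos"];print(p,st["tcp_rot"].round(3));ms=vision.camera_model("scene")
L=cv2.GaussianBlur(s,(1,3),0).astype(float).mean(2)
for d in (134,128,121,115,100,90,82,74,66,50,40,30):   # stem centre column per height vs tool axis
    u,v=proj(ms,p-[0,0,d]); r=int(round(v)); x=np.arange(int(u)-9,int(u)+10)
    row=cv2.cvtColor(s,cv2.COLOR_BGR2LAB).astype(float)[r-1:r+2,x[0]:x[-1]+1].mean(0)
    bg=np.median(np.r_[row[:4],row[-4:]],0); w=np.linalg.norm(row-bg,axis=1); w=np.where(w>7,w,0)
    print(d,round(u,1),r,"du",round((w*x).sum()/max(w.sum(),1)-u,2),"n",(w>0).sum())
c=[proj(ms,p-[0,0,d]) for d in (121,)]
print(brass(s,c[0],12),c)
E
python3 look.py 9
```

```text
(array([570.57544262,  -8.73522986, 130.64343763]), np.float64(0.3823309475092206)) [570.73780354  -8.87075139 130.        ] [570.13284744  -8.96033476 130.        ] [-5.30523748e-01 -1.72001192e-01  1.70141359e+00 -7.15455407e-05
  1.61245238e+00  5.86396958e-02]
time: 13.52
eef_pos: [503.6, -209.2, 308.3]
tcp_rot: [0.98, 0.197, -0.0, -0.0]
contact_force: [-0.5, 0.4, -1.1]
grip_width: 0.277
gripper_force: 42.3
time: 13.93
eef_pos: [503.6, -209.1, 308.3]
tcp_rot: [0.995, -0.102, -0.0, -0.0]
contact_force: [-0.3, 0.1, -0.5]
grip_width: 0.274
gripper_force: 42.3
time: 14.35
eef_pos: [503.6, -209.1, 308.2]
tcp_rot: [0.957, -0.29, -0.0, 0.0]
contact_force: [-0.5, -0.9, -1.3]
grip_width: 0.275
gripper_force: 42.3
time: 14.77
eef_pos: [503.8, -208.7, 308.3]
tcp_rot: [0.957, -0.289, -0.0, -0.0]
contact_force: [-0.4, -0.1, -1.4]
grip_width: 0.274
gripper_force: 42.3
[ 503.7796176  -208.72582936  308.30937962] [ 0.957 -0.289  0.     0.   ]
134 234.1 116 du -3.15 n 10
128 234.0 114 du -1.19 n 17
121 233.9 112 du -1.03 n 18
115 233.8 111 du -0.96 n 16
100 233.7 106 du -1.17 n 13
90 233.5 104 du -1.46 n 10
82 233.4 101 du -1.32 n 12
74 233.3 99 du -1.19 n 9
66 233.2 97 du -0.43 n 7
50 233.0 92 du -0.51 n 6
40 232.9 89 du -0.57 n 6
30 232.8 86 du -0.72 n 11
(array([233.14897959, 112.9755102 ]), array([11, 10,  4,  7, 21], dtype=int32)) [array([233.90497338, 112.18831688])]
```

```bash
python3 - <<'E'
from h import *
mt=vision.camera_model("top")
for n,p in (("t7",(503.55,-209.39,308.2)),("t9",(503.78,-208.73,308.3))):
    t=cv2.imread(f"pics/{n}.png"); l=cv2.cvtColor(t,cv2.COLOR_BGR2LAB).astype(int)[...,2]
    print(n,[proj(mt,np.array(p)-[0,0,d]).round(1) for d in (134,121,108)]); print(l[248:262,350:372])
E
```

```text
t7 [array([360.1, 255.2]), array([362.1, 255.6]), array([364.1, 256. ])]
[[134 134 135 135 134 134 134 135 134 134 134 134 134 134 134 134 134 134
  134 135 134 133]
 [134 134 134 134 134 134 134 134 134 134 134 134 134 134 134 134 134 134
  134 134 133 132]
 [134 134 134 134 134 134 134 134 134 134 135 134 135 134 134 134 134 134
  134 133 132 129]
 [134 134 134 134 134 134 134 135 135 136 137 137 135 135 134 134 134 134
  133 132 130 129]
 [134 134 134 134 134 134 134 136 139 142 144 143 140 136 134 133 133 133
  132 130 130 129]
 [134 134 134 134 134 134 135 137 142 150 150 147 139 134 133 132 132 132
  131 130 130 129]
 [134 134 134 134 134 135 135 137 145 151 149 143 135 132 131 131 131 130
  131 131 131 130]
 [134 135 134 134 134 135 135 137 143 151 150 142 134 132 132 131 131 131
  131 132 131 131]
 [135 134 134 134 134 135 134 136 140 145 147 143 136 132 132 132 130 131
  132 132 132 131]
 [134 134 134 134 134 134 134 134 136 139 141 141 138 134 134 133 131 131
  131 132 131 131]
 [134 134 134 134 134 134 134 134 134 135 136 137 137 135 135 133 131 130
  131 131 131 130]
 [13
[... 951 characters left out ...]
1 149 143 135 132 132 131 131
  130 129 129 128]
 [134 135 135 134 134 135 135 136 139 146 151 149 142 134 132 132 131 131
  131 130 129 129]
 [135 134 134 134 134 135 134 135 136 141 146 147 141 134 133 132 132 131
  130 131 131 131]
 [134 134 134 134 134 134 134 134 135 137 140 142 139 135 134 134 132 130
  131 132 131 130]
 [134 134 134 134 134 134 134 134 134 135 136 137 138 136 135 136 132 130
  130 130 131 131]
 [134 134 134 134 134 134 134 134 134 134 134 135 135 134 134 133 131 129
  128 128 129 130]
 [134 134 134 134 134 135 134 134 134 134 134 134 134 134 134 132 130 128
  126 125 126 126]
 [134 134 134 134 135 135 134 134 135 134 134 134 134 134 134 131 130 128
  125 124 125 125]]
```

```bash
python3 -m inch '[{"translation":[5,16,0],"rot":[0,0,0]},{"translation":[14,43,0],"rot":[0,0,0]},{"translation":[25,76,0],"rot":[0,0,0]},{"translation":[36,109,0],"rot":[0,0,0]},{"translation":[46,141,0],"rot":[0,0,0]}]'
python3 -m inch '[{"translation":[9,28,0],"rot":[0,0,0]},{"translation":[15,46,0],"rot":[0,0,0]},{"translation":[18,56,0],"rot":[0,0,0]},{"translation":[20,60,0],"rot":[0,0,0]},{"translation":[20,60,0],"rot":[0,0,0]}]'
python3 -m inch '[{"translation":[0,0,0],"rot":[0,0,0]},{"translation":[0,0,0],"rot":[0,0,0]},{"translation":[0,0,0],"rot":[0,0,0]},{"translation":[0,0,0],"rot":[0,0,0]},{"translation":[0,0,0],"rot":[0,0,0]}]'
python3 -m inch '[{"translation":[0,0,-7],"rot":[0,0,0]},{"translation":[0,0,-14],"rot":[0,0,0]},{"translation":[0,0,-20],"rot":[0,0,0]},{"translation":[0,0,-22],"rot":[0,0,0]},{"translation":[0,0,-22],"rot":[0,0,0]}]'
python3 -m inch '[{"translation":[0,0,0],"rot":[0,0,0]},{"translation":[0,0,0],"rot":[0,0,0]},{"translation":[0,0,0],"rot":[0,0,0]},{"translation":[0,0,0],"rot":[0,0,0]},{"translation":[0,0,0],"rot":[0,0,0]}]'
python3 look.py 10; python3 - <<'E'
from h import *
s=cv2.imread("pics/s10.png"); cv2.imwrite("pics/c10.png",cv2.resize(s[125:213,218:304],(586,600),interpolation=cv2.INTER_CUBIC))
E
```

```text
time: 15.28
eef_pos: [550.1, -66.3, 308.5]
tcp_rot: [0.957, -0.29, 0.0, -0.0]
contact_force: [1.1, -0.3, -1.1]
grip_width: 0.275
gripper_force: 42.3
time: 15.7
eef_pos: [569.9, -7.5, 308.2]
tcp_rot: [0.957, -0.289, -0.0, 0.0]
contact_force: [-0.3, 0.1, -1.7]
grip_width: 0.278
gripper_force: 42.3
time: 16.12
eef_pos: [569.7, -8.4, 308.3]
tcp_rot: [0.957, -0.29, 0.0, 0.0]
contact_force: [-0.2, -0.5, -2.0]
grip_width: 0.276
gripper_force: 42.3
time: 16.53
eef_pos: [569.2, -7.6, 284.6]
tcp_rot: [0.957, -0.289, -0.001, 0.0]
contact_force: [-0.6, 0.7, -1.6]
grip_width: 0.276
gripper_force: 42.3
time: 16.95
eef_pos: [569.9, -7.7, 286.7]
tcp_rot: [0.957, -0.289, 0.0, -0.0]
contact_force: [-0.1, -0.2, -1.6]
grip_width: 0.276
gripper_force: 42.3
[569.85511422  -7.71515506 286.50970165] [ 0.957 -0.289  0.    -0.   ]
134 261.2 179 du -0.67 n 16
128 261.3 178 du -0.64 n 13
121 261.3 176 du -0.75 n 8
115 261.4 174 du -0.73 n 8
100 261.5 171 du -0.35 n 14
90 261.6 168 du -0.57 n 11
82 261.7 166 du -1.55 n 9
74 261.8 164 du -2.44 n 10
66 261.9 162 du -3.03 n 10
50 262.0 157 du -0.6 n 6
40 262.1 155 du -0.65 n 8
30 262.2 152 du -0.57 n 12
(array([260.42669584, 177.0131291 ]), array([10, 12,  4,  6, 21], dtype=int32)) [array([261.3156656 , 175.98007788])]
```

View pics/c10.png

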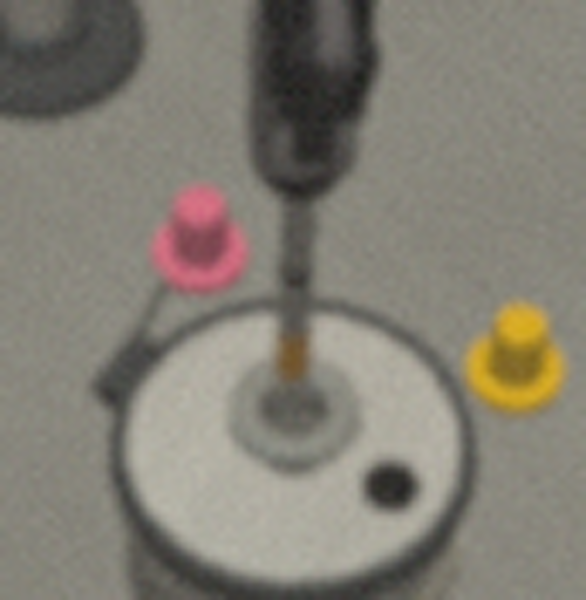

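Scene crop: the brass tip (292,375) hangs right over the bore (293,405), and the stem is vertical. A correction of about 1 mm (-0.8,+0.6) centres it. I'll lower it gently.

```bash
python3 -m inch '[{"translation":[-0.8,0.6,0],"rot":[0,0,0]},{"translation":[-0.8,0.6,-2],"rot":[0,0,0]},{"translation":[-0.8,0.6,-5],"rot":[0,0,0]},{"translation":[-0.8,0.6,-9],"rot":[0,0,0]},{"translation":[-0.8,0.6,-13],"rot":[0,0,0]}]'
python3 -m inch '[{"translation":[0,0,-4],"rot":[0,0,0]},{"translation":[0,0,-8],"rot":[0,0,0]},{"translation":[0,0,-12],"rot":[0,0,0]},{"translation":[0,0,-16],"rot":[0,0,0]},{"translation":[0,0,-20],"rot":[0,0,0]}]'
python3 -m inch '[{"translation":[0,0,-4],"rot":[0,0,0]},{"translation":[0,0,-8],"rot":[0,0,0]},{"translation":[0,0,-12],"rot":[0,0,0]},{"translation":[0,0,-16],"rot":[0,0,0]},{"translation":[0,0,-20],"rot":[0,0,0]}]'
python3 -m inch '[{"translation":[0,0,-4],"rot":[0,0,0]},{"translation":[0,0,-8],"rot":[0,0,0]},{"translation":[0,0,-12],"rot":[0,0,0]},{"translation":[0,0,-16],"rot":[0,0,0]},{"translation":[0,0,-20],"rot":[0,0,0]}]'
python3 -m inch '[{"translation":[0,0,-3],"rot":[0,0,0]},{"translation":[0,0,-6],"rot":[0,0,0]},{"translation":[0,0,-8],"rot":[0,0,0]},{"translation":[0,0,-9],"rot":[0,0,0]},{"translation":[0,0,-9],"rot":[0,0,0]}]'
python3 -m inch '[{"translation":[0,0,0],"rot":[0,0,0]},{"translation":[0,0,0],"rot":[0,0,0]},{"translation":[0,0,0],"rot":[0,0,0]},{"translation":[0,0,0],"rot":[0,0,0]},{"translation":[0,0,0],"rot":[0,0,0]}]'
python3 look.py 11; python3 - <<'E'
from h import *
s=cv2.imread("pics/s11.png"); cv2.imwrite("pics/c11.png",cv2.resize(s[150:206,232:290],(621,600),interpolation=cv2.INTER_CUBIC))
E
```

```text
time: 17.47
eef_pos: [568.9, -7.1, 272.8]
tcp_rot: [0.957, -0.289, -0.0, 0.0]
contact_force: [-0.6, 0.6, -1.9]
grip_width: 0.282
gripper_force: 42.3
time: 17.88
eef_pos: [569.0, -7.1, 252.8]
tcp_rot: [0.957, -0.289, -0.0, 0.0]
contact_force: [-0.2, -0.2, -0.7]
grip_width: 0.277
gripper_force: 42.3
time: 18.3
eef_pos: [569.0, -7.1, 232.9]
tcp_rot: [0.957, -0.289, 0.0, -0.0]
contact_force: [-0.3, -0.6, -1.1]
grip_width: 0.28
gripper_force: 42.3
time: 18.72
eef_pos: [569.0, -7.1, 212.9]
tcp_rot: [0.957, -0.289, -0.0, 0.0]
contact_force: [-0.5, -0.2, -0.7]
grip_width: 0.277
gripper_force: 42.3
time: 19.13
eef_pos: [568.9, -7.1, 204.0]
tcp_rot: [0.957, -0.289, -0.0, 0.0]
contact_force: [-0.7, 0.8, -1.3]
grip_width: 0.275
gripper_force: 42.3
time: 19.55
eef_pos: [569.1, -7.1, 204.4]
tcp_rot: [0.957, -0.289, 0.0, -0.0]
contact_force: [-0.3, 0.6, -1.3]
grip_width: 0.273
gripper_force: 42.3
[569.01829763  -7.12480809 204.39598664] [ 0.957 -0.289  0.    -0.   ]
134 260.9 198 du -260.87 n 0
128 260.9 196 du -260.92 n 0
121 261.0 195 du -0.25 n 6
115 261.0 194 du -0.16 n 9
100 261.2 190 du 1.14 n 7
90 261.3 188 du -0.13 n 9
82 261.3 186 du -0.63 n 11
74 261.4 184 du -0.83 n 13
66 261.5 182 du -0.58 n 15
50 261.6 179 du -0.83 n 16
40 261.7 176 du -0.53 n 11
30 261.8 174 du -0.44 n 13Traceback (most recent call last):
  File "look.py", line 12, in <module>
    print(brass(s,c[0],12),c)
          ~~~~~^^^^^^^^^^^
  File "h.py", line 21, in brass
    i=1+np.argmax(st[1:,4]); m=(l==i)
        ~~~~~~~~~^^^^^^^^^^
    return _wrapfunc(a, 'argmax', axis=axis, out=out, **kwds)
    return bound(*args, **kwds)
ValueError: attempt to get argmax of an empty sequence
```

View pics/c11.png

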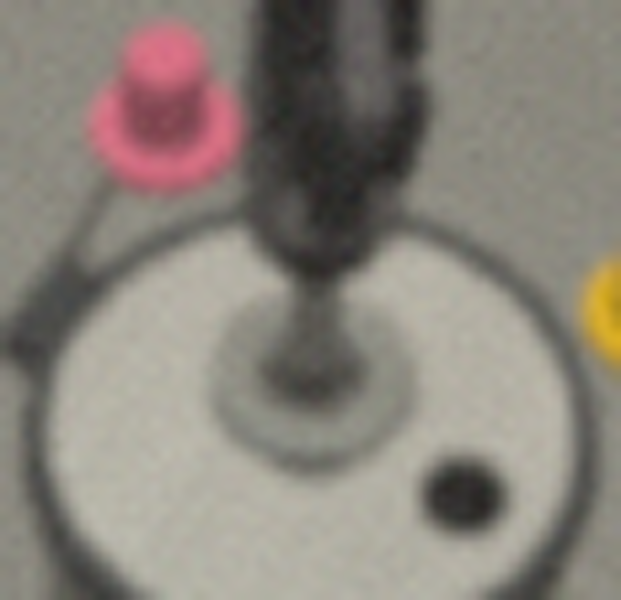

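The stem stands in the bore without contact: stem column 317 against flange centre 312 in the crop, about 1 mm. The band is at the mouth and the arm is still. Handing in.

```bash
python3 -c "
from cell import order
print(order.finish_job())"
```

```text
the job is handed in; nothing more can be done
None
```

I handed the job in, but no verdict came back. The plug stands in the bowl, and the probe is held upright in the open port with its band at the mouth. It looked about 1 mm off centre in the scene view; depth along that camera's line of sight was estimated, not seen. I saw no sign of contact with the canister.

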